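Third hand at the roller track: hold a contactor against the chassis flange

ROBOT

A 6-joint arm with a two-finger parallel gripper is mounted at the origin on a cart in front of the work surface, level with it; the furniture and walls round the work are solid. World frame = base frame: x ahead of the robot, y to its left, z up, the work surface at z = 0. Lengths are in m, angles in rad, forces in N, time in s.
With the tool pointing down it reaches from about 0.375 to 0.9 m from the base axis. Payload 3.1 kg.
Tool frame: the origin (TCP) lies midway between the tips of the shut fingers; the grasp point (between the pads) lies 19 mm behind it (manip.hold_point_z is the distance from the TCP to the grasp point, in m); x points along the fingers, y is the direction in which the jaws open and shut, and the axes are right-handed (so a half turn about x gives the same grasp; the last joint's range is limited). The gripper opens to 85 mm and grips with 20 to 120 N. Pads are 22 mm wide; open, the fingers measure 114 mm over their backs; the gripper's body (76 mm by 85 mm) begins 54 mm behind the grasp point. The pads swing forward as they close: fully open they stand 13 mm farther back than shut.
Start: joints at [0.981, 0.527, 1.433, -0, 1.181, -0.178], TCP at [0.25, 0.573, 0.231] pointing down, gripper open.
Joint ranges: [-3.08, 3.08], [-0.75, 2.2], [0.22, 2.44], [-1.43, 4.57], [0, 2.65], [-2.85, 2.85]. Speed limits (rad/s): [2.79, 2.79, 3.14, 3.14, 3.14, 3.14].

INTERFACE

Orientations are given as a unit quaternion [x, y, z, w].
In Python, from station import manip, snapshot gives the robot as it stands.
- The arm moves only by the tool play_rows, never from a script. Its argument "series" is a list of rows, each a list of 4 numbers: the shift along the tool's x, y, z in m, then the turn about the tool's x in degrees. In form: [[tx, ty, tz, spin], ...]. A call has 1 to 20 rows; each row is the pose to reach, as a shift and turn from the pose measured when the call began, along the tool's axes at that moment; what a row does not reach only later rows make up. A row lasts 1/10 s, in which the tool goes at most 50 mm and 8.59 degrees, less where a joint would pass 70% of its speed; a pose out of reach is approached as far as the arm can. A call with a gripper value outside its range is refused whole. "claw" is the opening in per cent of the stroke, from 0 (shut) to 100 (fully open), set as the call begins (left out, the last holds). The fingers move at their own pace and stop on an object; "force" is the grip in N (left out, the last holds). Time passes only in rows, so rows that repeat a pose let the fingers close. It gives the time, the measured TCP pose, the force and the opening at its end, in the units of the state.
- manip.sense(): the state, without advancing time (a new reading comes with each control period).
- snapshot(name): name is "scene" or "side" or "wrist"; returns a dict with "image" (480x640x3 uint8, blue, green, red), "depth" (480x640 float32, m along the optical axis (not along the pixel's ray), 0 where there is no reading), "fov_y" (degrees; the focal length in pixels is half the picture's height over the tangent of half this angle, whatever the lens; pixels are square), "cx", "cy" (the principal point, pixels), "R" (3x3) and "t" (3): a world point X has camera coordinates R X + t. Camera axes: x right, y down, z forward; pixel columns grow to the right and rows downward; lengths in m; the calibration is good to about 2 mm. A picture is of the moment at which its call begins.
- manip.sign_off(): hands the job in, once; it reports no verdict.
The state is a dict: "t": time; "q": joint angles; "qd": joint speeds; "tau": joint torques, N m; "tcp_pos": TCP position; "tool_rot": TCP orientation; "force": force on the tool from outside, world axes, zero at the start; "ft_torque": the same for the moment, N m; "finger_gap": opening from 0.0 (shut) to 1.0 (fully open).
Only numpy, scipy, OpenCV 4.12 (cv2) and the standard library are available. Lean on these libraries where they do the work, as an engineer would, in place of code of your own. Each camera call takes 0.05 s, during which the arm holds its last target.

TASK

Act as the third hand for a colleague who will screw the contactor to the upright flange of the small steel chassis. Pushing on the contactor, run the chassis along the rollers into the bay, up against the sprung stop, and press the contactor flat and square against the flange until the stop's pointer stands between the two black marks of its gauge, never so hard that the stop bottoms out. Finish while still holding this steady push: do not let go or back off; keep the contactor upright, not hanging over the chassis sides, and leave the roll of tape and the standing fuse near by as they are.

Things in the scene. Friction and masses are not known exactly. Their poses are not given: they have to be found in the camera images.
- track: Fixed roller track on the desk, 102 mm wide (x), from y = -165 to +140 mm. Origin: on the desk, x middle. Entry at its +y end, bay with sprung stop at its -y end: loads travel towards its -y. Ten free rollers carry the load 39 mm above the desk, between side rails (inner faces x = +-46 mm, tops 44 mm above the desk). Grey stop housing at y = -133 to -165 mm, top 86 mm above the desk.
- chassis: Bent steel plate loose on the rollers, about 0.7 kg, rolls very easily: floor 86 mm (x) by 120 (y), 5 thick, with an upright flange 5 mm thick, 38 mm high above the floor, across its -y end. Origin: centre of the floor's underside; axes parallel to the track's within 2 degrees. Floor top at z = 5 mm; flange inner (+y) face at y = -55 mm, outer face at y = -60 mm.
- flange: The upright flange of the chassis (rigid part of it; same origin and axes as the chassis).
- flange_face (a point): Centre of the flange's inner (+y) face, 24 mm above the chassis underside; axes as the chassis.
- contactor: Contactor, grey, black button, loose and askew on the chassis floor, 0.3 to 0.5 kg, friction up to 5 N. Base 70 (x) by 66 mm (y), 34 high, upper block 58 by 54, to 56 mm; button to 68 mm. Origin: centre of underside. Its -y side goes flat against the flange (centre then 33 mm off its inner face); push its +y side below 34 mm; pushed by one narrow tip it may stay askew, two spread tips side by side square it.
- contactor_mid (a point): Centre of the contactor, 34 mm above its underside; axes as the contactor.
- stop (a joint): Travel of the sprung stop (m): 0 with the spring relaxed, growing as it is pushed towards the track's -y, bottoms out at 0.040. It pushes back with 600 N per m of travel. Its pointer is over the first gauge mark at 0.016 (about 10 N), over the second at 0.024 (about 14 N).
- stop_face (a point): Centre of the flat face (50 mm wide, 34 high) of the sprung stop, which the flange's outer face meets: relaxed, at y = -85 mm in the track, 63 mm above the desk. Axes as the track. Its pointer lies over a white gauge strip with two black cross marks, which reaches from the housing to y = -84 mm at x = -44 to -62 mm, z = 91 to 98 mm in the track.
- tape_black: Bystander: roll of black tape lying flat behind the left part of the track, 70 mm across, 19 mm high; origin at the centre of its underside. (Behind it all, from world x = 0.58 m on, a board overhangs the desk at 147 mm height and carries transformers, x over 0.63 m, up to about 0.4 m high: swing the arm round them.)
- fuse_3: Bystander: cartridge fuse standing on end behind and to the right of the fuse box, 27 mm across, 80 mm high; origin at the centre of its foot.

How it is judged:
At the end, for the whole second after the job is handed in: All at rest with the robot still pushing the contactor (over 3 N): stop pushed in 15 to 25 mm; contactor pressing the flange with 3 to 20 N, within 4 mm and 0.06 rad of it, upright on the chassis floor within 15 mm of its middle line; chassis level on the rollers (value of joint stop between 0.015 and 0.025 m and contact force between contactor and flange between 3 and 20 N and contact force between any of the fingers, the arm and contactor above 3 N and angle between the y axis of contactor and the y axis of chassis, either way round below 0.06 rad and angle between each of contactor, chassis's own z axis and vertical below 0.06 rad and z of contactor_mid in the frame of chassis between 0.034 and 0.045 m and x of contactor_mid in the frame of chassis between -0.015 and 0.015 m and y of contactor_mid in the frame of chassis between -0.026 and -0.018 m and z of chassis in the frame of track between 0.034 and 0.046 m and linear speed of each of chassis, contactor below 0.01 m/s); the arm keeps its last pose, push and grip.
It fails at once if the sprung stop bottoms out (pushed in beyond 37 mm) (value of joint stop above 0.037 m).
It fails at once if the contactor is tipped over (angle between contactor's own z axis and vertical above 0.5 rad).
It fails at once if the roll of tape is pushed away (over 30 mm) (distance of tape_black from where it was at the start of the episode above 0.03 m).
It fails at once if the standing fuse is moved or knocked over (distance of fuse_3 from where it was at the start of the episode above 0.03 m or angle between fuse_3's own z axis and vertical above 0.5 rad).
It also fails if it takes over 40 s, if anything falls off the work surface, if the arm or the gripper's body presses on something with over 40 N, if the wrist force passes 120 N, or if a joint passes its speed limit or range.

## Working session

There is one attempt and no reset: what is moved stays moved. The work goes in short steps, Python scripts to look and compute and a tool call to move; the robot and the scene stay as the last step left them, time stands still between calls to the robot, and variables do not carry over. Pictures are saved under pics/ and viewed, and the job is handed in when it is done.

Besides the shell and the picture viewer there is one more tool, called as name([rows], argument=value, ...), one row to a line, values as JSON. play_rows: Moves the arm, as the interface text tells. Its arguments: {"type":"object","properties":{"series":{"type":"array","items":{"type":"array","items":{"type":"number"}}},"claw":{"type":"number"},"force":{"type":"number"}},"required":["series"]}

```bash
ls; mkdir -p pics; python3 - <<'E'
from station import manip, snapshot
import cv2
print(manip.sense())
for n in ["scene","side","wrist"]:
    s=snapshot(n); cv2.imwrite(f"pics/{n}0.png",s["image"]); print(n,s["fov_y"],s["cx"],s["cy"],s["R"],s["t"])
E
```

```text
pics
{'t': 0.0, 'q': array([ 9.80508775e-01,  5.28461160e-01,  1.43389370e+00, -2.24183482e-05,
        1.18140586e+00, -1.78495234e-01]), 'qd': array([-0.00073367,  0.00190315,  0.00163366,  0.00053211,  0.00016376,
       -0.00081694]), 'tau': array([-7.84005897e-04, -4.42345476e+01, -1.78028405e+01, -7.64185984e-05,
        8.45623319e-03,  1.84853997e-05]), 'tcp_pos': array([0.2497299 , 0.57216072, 0.23033944]), 'tool_rot': array([ 0.1438477 ,  0.69245225, -0.14527437,  0.69189095]), 'force': array([0.5410857 , 0.35680553, 0.52231596]), 'ft_torque': array([ 0.0223589 , -0.00021228, -0.01120435]), 'finger_gap': 0.993484429376235}
scene 48.97686094017625 329.1001913558945 236.63520173849204 [[ 0.77387943 -0.63327832  0.0083183 ]
 [-0.38725313 -0.48354265 -0.78499778]
 [ 0.50114433  0.60427235 -0.61944272]] [-0.39366233  0.23890245  0.7350028 ]
side 54.06587031520025 319.82848820068455 235.34455586210348 [[ 0.99874094 -0.04856248  0.01257842]
 [-0.01704608 -0.56435181 -0.82535838]
 [ 0.04718011  0.8241048  -0.56446906]] [-0.50401595  0.07399469  0.9375014 ]
wrist 64.86899743656139 322.4154082072549 236.4217026189111 [[ 0.39938574  0.91677941 -0.00255629]
 [ 0.88492185 -0.38477562  0.26241386]
 [ 0.23959203 -0.10706647 -0.96495203]] [-0.62467347 -0.03479765  0.37943016]
```

View pics/scene0.png

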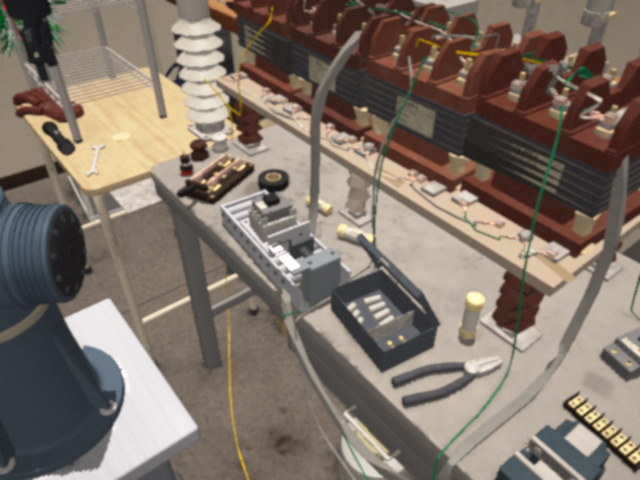

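View pics/side0.png

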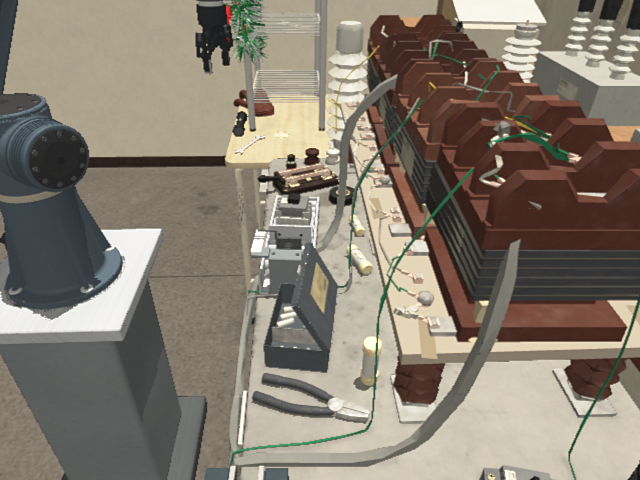

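View pics/wrist0.png

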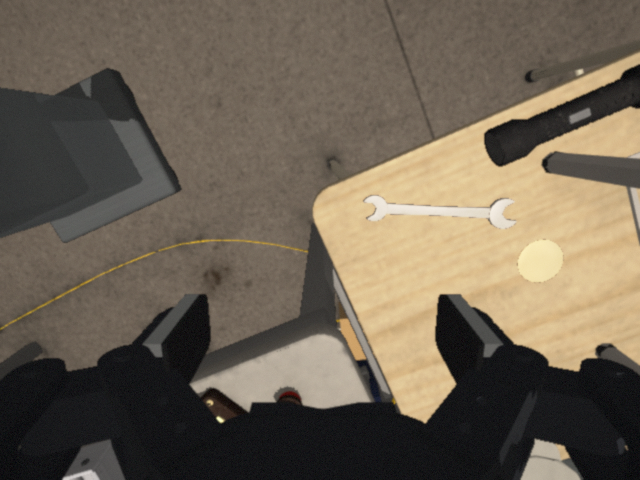

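The scene picture shows the track from about (220,200) to (350,300) with the grey stop housing at (320,272) and the contactor's black button at (271,198). The tape is at (273,180) and the fuse at (470,318). I'll zoom in next.

```bash
cat > h.py <<'E'
import numpy as np, cv2
from station import manip, snapshot
def cloud(s):
    f=240/np.tan(np.radians(s["fov_y"]/2)); d=s["depth"]; v,u=np.mgrid[:480,:640]
    P=np.stack([(u-s["cx"])/f*d,(v-s["cy"])/f*d,d],-1)
    W=(P-s["t"])@s["R"]; W[d==0]=np.nan
    return W
def ray(s,u,v,z):
    f=240/np.tan(np.radians(s["fov_y"]/2))
    d=s["R"].T@np.array([(u-s["cx"])/f,(v-s["cy"])/f,1]); c=-s["R"].T@s["t"]
    return c+d*(z-c[2])/d[2]
def proj(s,X):
    f=240/np.tan(np.radians(s["fov_y"]/2)); p=s["R"]@np.array(X)+s["t"]
    return f*p[0]/p[2]+s["cx"], f*p[1]/p[2]+s["cy"]
E
python3 - <<'E'
from h import *
a=snapshot("scene"); b=snapshot("side")
np.savez("s0.npz",**{k:v for k,v in a.items()}); np.savez("d0.npz",**b)
cv2.imwrite("pics/sc_z.png",cv2.resize(a["image"][170:310,200:370],None,fx=4.5,fy=4.2,interpolation=cv2.INTER_CUBIC))
cv2.imwrite("pics/sd_z.png",cv2.resize(b["image"][170:310,240:380],None,fx=4.2,fy=4.2,interpolation=cv2.INTER_CUBIC))
for s in (a,b):
    W=cloud(s); m=(W[...,0]>.3)&(W[...,0]<.58)&(W[...,1]>-.15)&(W[...,1]<.5)&(W[...,2]>.0)&(W[...,2]<.2)
    z=W[...,2][m]; print(np.histogram(z,bins=np.arange(0,.16,.005)))
    # top-down map of points z>0.03
    img=np.zeros((560,800,3),np.uint8)
    for p,c in zip(W[m],s["image"][m]):
        x=int((p[1]+.05)/.45*800); y=int((.62-p[0])/.315*560)
        if 0<=x<800 and 0<=y<560 and p[2]>.03:
            h=int(np.clip((p[2]-.03)/.09*179,0,150)); col=cv2.cvtColor(np.uint8([[[h,255,255]]]),cv2.COLOR_HSV2BGR)[0,0]
            cv2.circle(img,(x,y),2,col.tolist(),-1)
    cv2.imwrite("pics/top_%s.png"%("a" if s is a else "b"),img)
E
```

```text
(array([2989,  834, 1101, 1360,  619,  667,  950, 1301, 1292,  518,  306,
        330,  351,  442,  412,  495,  465,  512,  589,  391,  192,   80,
        153,   33,   34,   37,   34,  113,  129,   43,   42]), array([0.   , 0.005, 0.01 , 0.015, 0.02 , 0.025, 0.03 , 0.035, 0.04 ,
       0.045, 0.05 , 0.055, 0.06 , 0.065, 0.07 , 0.075, 0.08 , 0.085,
       0.09 , 0.095, 0.1  , 0.105, 0.11 , 0.115, 0.12 , 0.125, 0.13 ,
       0.135, 0.14 , 0.145, 0.15 , 0.155]))
(array([2170,  421,  599,  717,  266,  290,  479,  631,  616,  246,  164,
        212,  289,  325,  345,  399,  368,  454,  429,  293,  166,   78,
        119,   45,   52,   49,   54,   67,  113,   22,   29]), array([0.   , 0.005, 0.01 , 0.015, 0.02 , 0.025, 0.03 , 0.035, 0.04 ,
       0.045, 0.05 , 0.055, 0.06 , 0.065, 0.07 , 0.075, 0.08 , 0.085,
       0.09 , 0.095, 0.1  , 0.105, 0.11 , 0.115, 0.12 , 0.125, 0.13 ,
       0.135, 0.14 , 0.145, 0.15 , 0.155]))
```

View pics/sc_z.png

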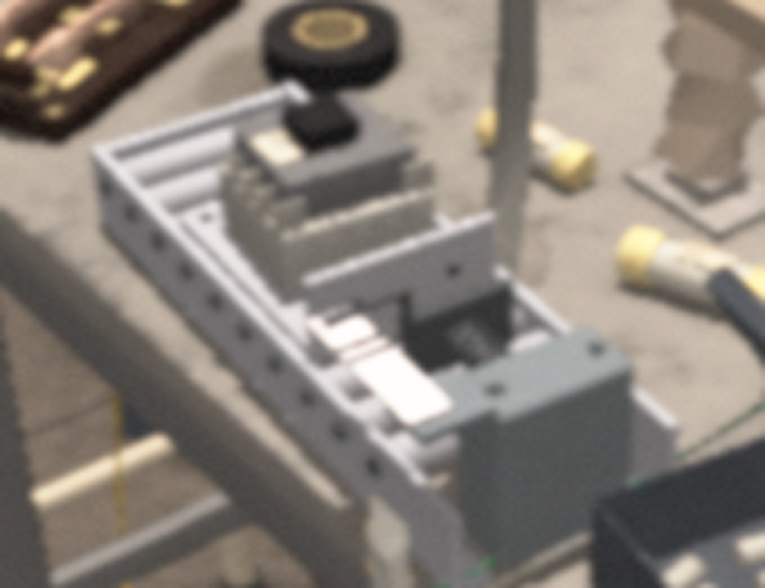

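View pics/sd_z.png

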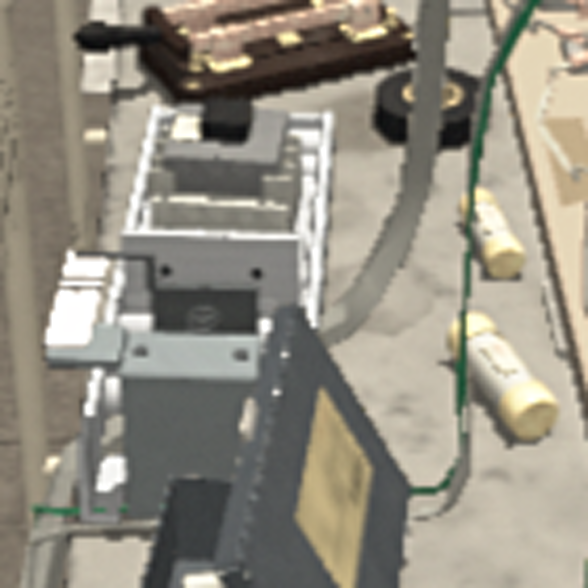

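View pics/top_a.png

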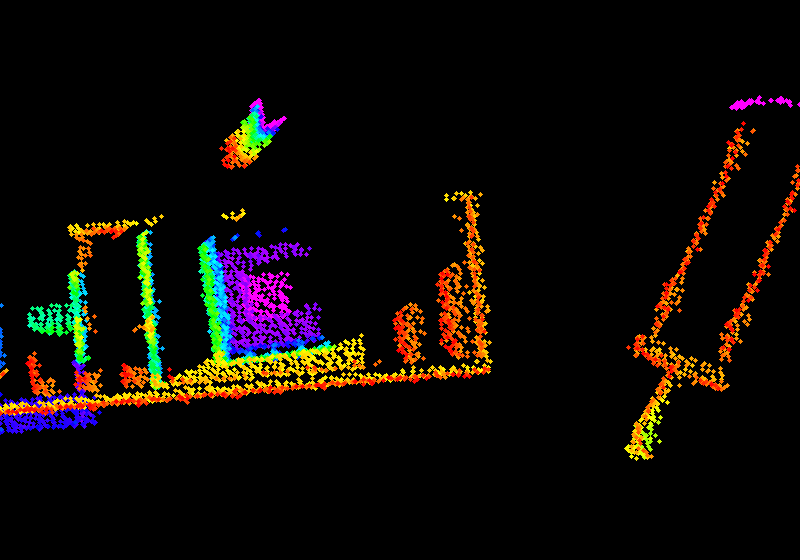

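View pics/top_b.png

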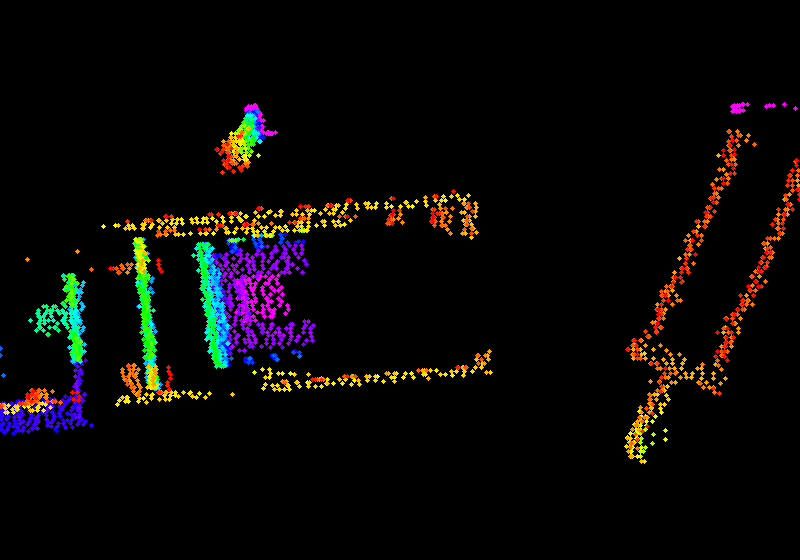

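The zooms show the contactor standing askew just behind the flange, with a visible gap before the stop face. The white gauge strip is at about (385,365) in the scene zoom. Now I'll measure the track frame, the contactor pose and the tool axes.

```bash
cat > meas.py <<'E'
from h import *
def lines(W):
    return W
def inbox(W,x,y,z):
    return (W[...,0]>x[0])&(W[...,0]<x[1])&(W[...,1]>y[0])&(W[...,1]<y[1])&(W[...,2]>z[0])&(W[...,2]<z[1])
def fit(p): # x = a + b y
    p=p[:, :2]; 
    vx,vy,x0,y0=cv2.fitLine(p.astype(np.float32),cv2.DIST_HUBER,0,.001,.001).ravel()
    return np.array([x0,y0]),np.array([vx,vy])
E
python3 - <<'E'
from meas import *
from scipy.spatial.transform import Rotation as Rr
st=manip.sense(); print("tool axes (cols x y z):\n",Rr.from_quat(st["tool_rot"]).as_matrix().round(3))
for n in("s0","d0"):
    s=np.load(n+".npz"); W=cloud(s)
    print(n)
    # near rail top, far rail top
    for nm,x,y in (("near",(.38,.425),(.02,.22)),("far",(.48,.53),(.02,.22))):
        m=inbox(W,x,y,(.041,.048)); p=W[m]; c,d=fit(p); d=d*np.sign(d[1])
        print(nm,m.sum(),c,d,"yaw",np.degrees(np.arctan2(d[0],d[1])))
    m=inbox(W,(.4,.53),(.2,.24),(.036,.048)); p=W[m]; c,d=fit(p); print("end",m.sum(),c,d)
    m=inbox(W,(.42,.50),(.02,.045),(.055,.085)); p=W[m]; c,d=fit(p); print("stopface side",m.sum(),c,d,np.degrees(np.arctan2(-d[1]*np.sign(d[0]),d[0]*np.sign(d[0]))),p.min(0),p.max(0))
    m=inbox(W,(.41,.50),(.05,.078),(.05,.075)); p=W[m]; c,d=fit(p); print("flange outer",m.sum(),c,d,np.degrees(np.arctan2(-d[1]*np.sign(d[0]),d[0]*np.sign(d[0]))),p.min(0),p.max(0))
    m=inbox(W,(.41,.5),(.07,.15),(.09,.107)); p=W[m]; r=cv2.minAreaRect((p[:,:2]*1000).astype(np.float32)); print("upper",m.sum(),r,np.median(p,0))
    m=inbox(W,(.41,.5),(.07,.15),(.108,.118)); p=W[m]; print("button",m.sum(),p.mean(0))
E
```

```text
tool axes (cols x y z):
 [[-0.001  0.4    0.916]
 [-0.001  0.916 -0.4  ]
 [-1.    -0.001 -0.   ]]
s0
near 489 [0.40953478 0.1108683 ] [0.04350905 0.99905306] yaw 2.493672
far 52 [0.5008241  0.16311495] [0.03899284 0.9992395 ] yaw 2.2346919
end 290 [0.4393906  0.21544985] [ 0.99990714 -0.01362983]
stopface side 414 [0.45554626 0.0330417 ] [ 0.99581397 -0.09140304] 5.2443285 [0.42014826 0.0277741  0.05501432] [0.48962406 0.04135557 0.08294185]
flange outer 320 [0.44746742 0.06917029] [ 0.988844   -0.14895499] 8.566372 [0.4142799  0.06245534 0.05108437] [0.48239636 0.07798654 0.07493745]
upper 561 ((453.4970703125, 99.67424011230469), (58.032230377197266, 71.9532470703125), 84.01317596435547) [0.44206891 0.08794653 0.09915352]
button 131 [0.45226534 0.09817885 0.11137337]
d0
near 128 [0.40367565 0.10495789] [0.07058012 0.99750614] yaw 4.047308
far 179 [0.49731106 0.10157942] [0.08155275 0.99666905] yaw 4.677823
end 64 [0.45457312 0.2149613 ] [ 0.9964944  -0.08365918]
stopface side 391 [0.4531757 0.0314467] [ 0.9951687  -0.09818009] 5.634382 [0.42072949 0.02562237 0.05513712] [0.48545879 0.0377287  0.08368612]
flange outer 190 [0.44775957 0.06751214] [ 0.9900865  -0.14045885] 8.074399 [0.4136738  0.05898838 0.05964307] [0.48245775 0.07545648 0.0749437 ]
upper 389 ((452.2514953613281, 96.88560485839844), (54.95083236694336, 70.67765808105469), 83.7980728149414) [0.45004935 0.08491898 0.09944925]
button 87 [0.45231203 0.09556261 0.1117436 ]
```

```bash
python3 - <<'E'
from meas import *
for n in("s0","d0"):
    s=np.load(n+".npz"); W=cloud(s); print(n)
    m=inbox(W,(.25,.6),(-.05,.4),(.12,.6)); p=W[m]
    for z in np.arange(.12,.6,.04):
        k=p[(p[:,2]>z)&(p[:,2]<z+.04)]
        if len(k): print("z%.2f"%z,len(k),k.min(0).round(3),k.max(0).round(3))
    R=lambda y:np.array([[np.cos(y),-np.sin(y)],[np.sin(y),np.cos(y)]])
    ex=np.array([np.cos(.0816),-np.sin(.0816)]); ey=np.array([np.sin(.0816),np.cos(.0816)])
    U=np.stack([W[...,:2]@ex,W[...,:2]@ey,W[...,2]],-1)
    def b(nm,x,y,z):
        k=U[inbox(U,x,y,z)]; print(nm,len(k),"u",np.percentile(k[:,0],[1,5,50,95,99]).round(4),"v",np.percentile(k[:,1],[1,5,50,95,99]).round(4),"slope",np.degrees(np.polyfit(k[:,0],k[:,1],1)[0]).round(2),np.degrees(np.polyfit(k[:,1],k[:,0],1)[0]).round(2))
    b("near outer",(.37,.4),(.08,.24),(.02,.043))
    b("nearrail top",(.385,.402),(.08,.26),(.042,.047))
    b("far rail top",(.485,.51),(.05,.26),(.042,.047))
    b("entry",(.41,.48),(.235,.27),(.03,.048))
    b("flange",(.38,.5),(.055,.08),(.055,.077))
    b("flangetop",(.38,.5),(.055,.085),(.079,.085))
    b("cont -y",(.38,.5),(.09,.125),(.06,.075))
    b("stop",(.41,.47),(.015,.04),(.05,.08))
    b("upper top",(.38,.5),(.09,.18),(.097,.106))
    b("strip",(.36,.41),(-.06,.06),(.09,.102))
E
```

```text
s0
z0.12 786 [ 0.544 -0.05   0.121] [0.588 0.4   0.16 ]
z0.16 1700 [ 0.545 -0.05   0.16 ] [0.6   0.398 0.2  ]
z0.20 252 [0.545 0.091 0.2  ] [0.568 0.369 0.24 ]
z0.24 306 [ 0.548 -0.05   0.24 ] [0.593 0.369 0.28 ]
z0.28 322 [0.561 0.09  0.28 ] [0.6   0.359 0.32 ]
z0.32 22 [0.594 0.094 0.32 ] [0.6   0.104 0.327]
near outer 409 u [0.3888 0.3897 0.3915 0.3993 0.3998] v [0.0822 0.086  0.1505 0.2291 0.2366] slope -59.56 -0.2
nearrail top 224 u [0.3904 0.3912 0.3944 0.4013 0.4018] v [0.0819 0.0882 0.1516 0.2458 0.2573] slope -195.8 -1.01
far rail top 39 u [0.4861 0.488  0.4904 0.4928 0.493 ] v [0.0514 0.0517 0.0814 0.2549 0.2556] slope 88.79 0.04
entry 277 u [0.4105 0.413  0.4365 0.4725 0.4792] v [0.2352 0.2359 0.2525 0.2574 0.2594] slope 8.02 44.87
flange 362 u [0.3984 0.4012 0.4461 0.4806 0.4839] v [0.0671 0.068  0.07   0.0721 0.0732] slope -0.89 -337.41
flangetop 117 u [0.3995 0.4025 0.4399 0.4791 0.4834] v [0.0677 0.0681 0.0707 0.0739 0.0756] slope -0.15 -26.24
cont -y 252 u [0.4074 0.4079 0.4381 0.4724 0.4748] v [0.1014 0.1019 0.1054 0.1141 0.1215] slope -6.67 -213.32
stop 341 u [0.416
[... 997 characters left out ...]
0.238  0.2384 0.252  0.2563 0.2572] slope -29.5 -9.15
flange 341 u [0.3986 0.4025 0.4432 0.4775 0.4815] v [0.0649 0.066  0.0683 0.0704 0.0714] slope -0.75 -214.9
flangetop 97 u [0.3987 0.4028 0.4413 0.4774 0.4813] v [0.0647 0.0656 0.0684 0.0722 0.0732] slope -0.42 -59.83
cont -y 194 u [0.4065 0.4107 0.4422 0.4754 0.4767] v [0.1001 0.101  0.1038 0.1073 0.1206] slope -1.1 -44.43
stop 269 u [0.4169 0.4189 0.4429 0.4622 0.4641] v [0.0161 0.0219 0.0276 0.0311 0.0333] slope 0.23 5.65
upper top 280 u [0.415  0.4172 0.4434 0.4689 0.4711] v [0.1071 0.1093 0.1241 0.1566 0.1601] slope 2.31 3.4
strip 337 u [0.3785 0.3799 0.3907 0.4072 0.409 ] v [-0.0456 -0.0435 -0.0179  0.027   0.0291] slope -30.32 -3.7
```

play_rows([
  [0,-0.009,0.011,2],
  [0,-0.029,0.035,7],
  [0,-0.058,0.07,14],
  [0,-0.088,0.106,21],
  [0,-0.117,0.141,28],
  [0,-0.146,0.176,35],
  [0,-0.175,0.211,42.5],
  [0,-0.204,0.246,49.5],
  [0,-0.234,0.282,57],
  [0,-0.257,0.31,62.5],
  [0,-0.277,0.334,67.5],
  [0,-0.292,0.352,71],
  [0,-0.292,0.352,71],
  [0,-0.292,0.352,71],
], claw=45)

```text
t: 1.65
tcp_pos: [0.4552, 0.1633, 0.231]
tool_rot: [-0.52, -0.479, 0.521, -0.479]
force: [0.4, 1.2, -0.4]
finger_gap: 0.452
```

```bash
cat >> h.py <<'E'
from scipy.spatial.transform import Rotation as Rr
ex=np.array([.99667,-.0815]); ey=np.array([.0815,.99667])
def rep():
    st=manip.sense(); M=Rr.from_quat(st["tool_rot"]).as_matrix(); p=st["tcp_pos"]
    print("t",st["t"],"tcp",p.round(4),"u,v",(p[:2]@ex).round(4),(p[:2]@ey).round(4),"F",st["force"].round(2),"gap",round(st["finger_gap"],3)); print(M.round(3)); 
    print("yaw y",np.degrees(np.arctan2(M[1,1],M[0,1])))
E
python3 - <<'E'
from h import *
rep()
for n in ("side","wrist"):
    s=snapshot(n); cv2.imwrite(f"pics/{n}1.png",s["image"])
E
```

```text
t 1.65 tcp [0.4552 0.1633 0.231 ] u,v 0.4404 0.1998 F [ 0.4   1.22 -0.44] gap 0.452
[[-0.001  0.997 -0.082]
 [-0.001 -0.082 -0.997]
 [-1.    -0.001  0.001]]
yaw y -4.7026791895689035
```

View pics/wrist1.png

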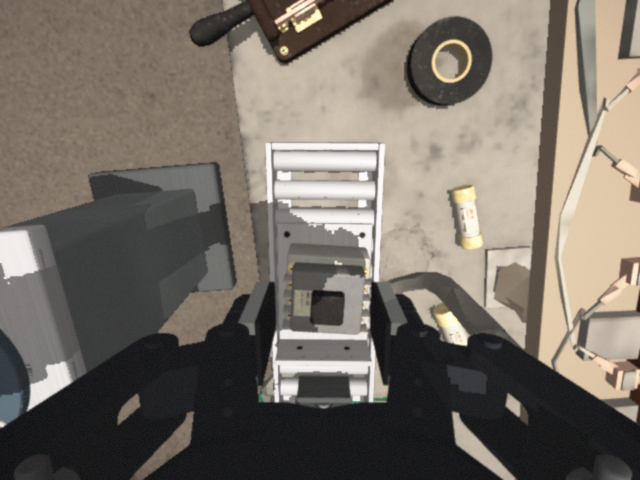

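View pics/side1.png

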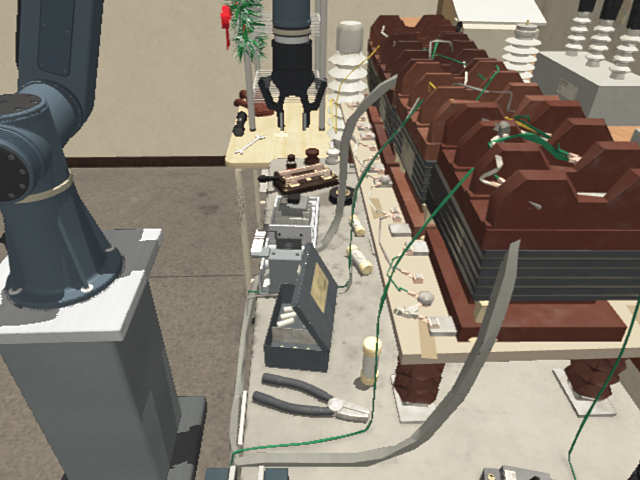

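Wrist view: the contactor is well centred under the tool. The chassis end is at row ~222 and the +y face of its base at row ~247. I'll measure that face before descending.

```bash
python3 - <<'E'
from meas import *
s=snapshot("wrist"); W=cloud(s)
U=np.stack([W[...,:2]@ex,W[...,:2]@ey,W[...,2]],-1)
for u,v,z in ((291,247,.078),(327,248,.078),(366,251,.078),(280,224,.044),(371,224,.044)):
    print((u,v),"depthpt",U[v+3,u].round(4)); r=ray(s,u,v,z)[:2]; print("  ray",(r@ex).round(4),(r@ey).round(4))
k=U[inbox(U,(.4,.48),(.1,.2),(.07,.083))]; print(len(k),np.percentile(k,[1,5,50,95,99],axis=0).round(4))
E
```

```text
(291, 247) depthpt [0.4132 0.172  0.0666]
  ray 0.4142 0.1782
(327, 248) depthpt [0.4439 0.1702 0.0634]
  ray 0.4437 0.1774
(366, 251) depthpt [0.4772 0.1687 0.0668]
  ray 0.4758 0.1749
(280, 224) depthpt [0.4017 0.1866 0.0442]
  ray 0.4018 0.1894
(371, 224) depthpt [0.4837 0.1867 0.0432]
  ray 0.4835 0.1896
1393 [[0.4079 0.1088 0.0706]
 [0.4101 0.115  0.0722]
 [0.4421 0.166  0.0784]
 [0.4776 0.1714 0.0822]
 [0.4789 0.1721 0.0828]]
```

play_rows([
  [0.01,0,0,0],
  [0.035,0,0,0],
  [0.065,0,0,0],
  [0.095,0,0,0],
  [0.125,0,0,0],
  [0.148,0,0,0],
  [0.164,0,0,0],
  [0.174,0,0,0],
  [0.177,0,0,0],
  [0.177,0,0,0],
])

```text
t: 2.8
tcp_pos: [0.4543, 0.1648, 0.0538]
tool_rot: [-0.519, -0.48, 0.52, -0.48]
force: [-0.3, 0.3, 0.3]
finger_gap: 0.455
```

```bash
python3 - <<'E'
from meas import *
rep()
im=[]
for n,c in (("scene",(170,310,200,370)),("side",(150,290,220,390))):
    s=snapshot(n); im.append(cv2.resize(s["image"][c[0]:c[1],c[2]:c[3]],(400,330),interpolation=cv2.INTER_CUBIC))
s=snapshot("wrist"); im=np.hstack(im); cv2.imwrite("pics/v2.png",im); cv2.imwrite("pics/w2.png",s["image"])
E
```

```text
t 2.8 tcp [0.4543 0.1648 0.0538] u,v 0.4394 0.2013 F [-0.26  0.29  0.31] gap 0.455
[[-0.002  0.997 -0.078]
 [-0.001 -0.078 -0.997]
 [-1.    -0.002  0.001]]
yaw y -4.483578873545366
```

View pics/v2.png

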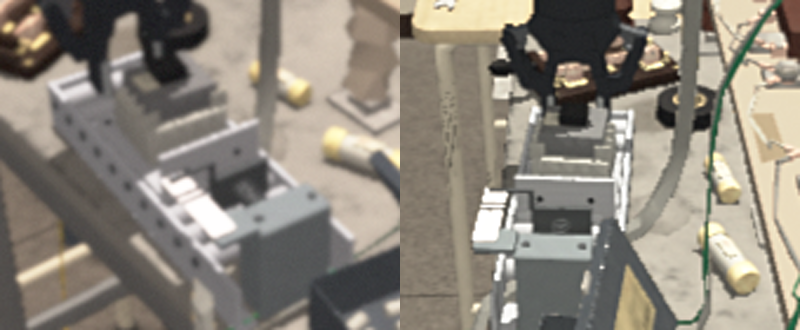

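View pics/w2.png

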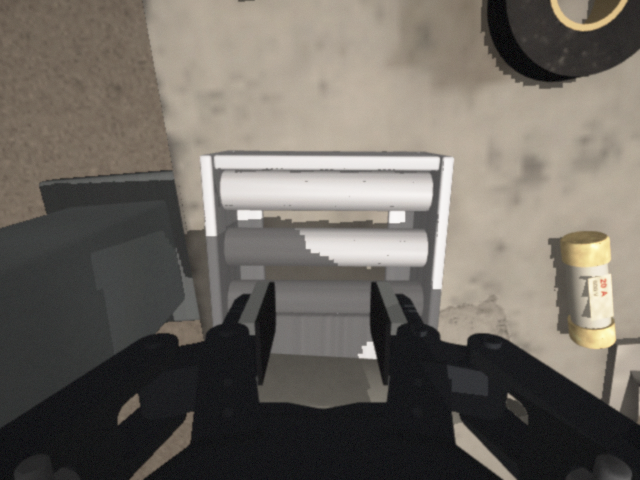

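The pads stand clear behind the contactor and centred on it. I'll start pushing slowly.

play_rows([
  [0,0,0.004,-0.2],
  [0,0,0.008,0.2],
  [0,0,0.011,0.2],
  [0,0,0.014,0.2],
  [0,0,0.017,0.2],
  [0,0,0.02,0.2],
  [0,0,0.023,0.2],
  [0,0,0.026,0.2],
  [0,0,0.029,0.2],
  [0,0,0.032,0.2],
  [0,0,0.035,0.2],
  [0,0,0.038,0.2],
  [0,0,0.041,0.2],
  [0,0,0.044,0.2],
  [0,0,0.047,0.2],
  [0,0,0.05,0.2],
  [0,0,0.053,0.2],
  [0,0,0.056,0.2],
  [0,0,0.058,0.2],
  [0,0,0.06,0.2],
])

```text
t: 4.95
tcp_pos: [0.4501, 0.1048, 0.0548]
tool_rot: [-0.52, -0.479, 0.52, -0.479]
force: [-1.4, 2.5, 0.3]
finger_gap: 0.449
```

```bash
cat > look.py <<'E'
import sys
from meas import *
rep(); k=sys.argv[1]
im=[]
for n,c in (("scene",(170,310,200,370)),("side",(150,290,220,390))):
    s=snapshot(n); im.append(cv2.resize(s["image"][c[0]:c[1],c[2]:c[3]],(400,330),interpolation=cv2.INTER_CUBIC))
    W=cloud(s); U=np.stack([W[...,:2]@ex,W[...,:2]@ey,W[...,2]],-1)
    def b(nm,x,y,z):
        q=U[inbox(U,x,y,z)]
        if len(q)>8: print(n,nm,len(q),"u",np.percentile(q[:,0],[2,50,98]).round(4),"v",np.percentile(q[:,1],[2,50,98]).round(4))
    b("flange/stop outer",(.40,.48),(.0,.08),(.06,.077))
    b("flange edge (|u|>27)",(.40,.415),(.0,.08),(.06,.077))
    b("flange edge far",(.468,.48),(.0,.08),(.06,.077))
    b("upper top",(.38,.5),(.02,.15),(.097,.104))
cv2.imwrite(f"pics/v{k}.png",np.hstack(im))
E
python3 look.py 3
```

```text
t 4.95 tcp [0.4501 0.1048 0.0548] u,v 0.4401 0.1412 F [-1.4   2.48  0.25] gap 0.449
[[-0.     0.997 -0.082]
 [-0.    -0.082 -0.997]
 [-1.     0.     0.   ]]
yaw y -4.718804749434194
scene flange/stop outer 610 u [0.4102 0.4401 0.4775] v [0.0055 0.033  0.0752]
scene flange edge (|u|>27) 53 u [0.4096 0.4108 0.4148] v [0.0317 0.0679 0.0799]
scene flange edge far 76 u [0.4686 0.4742 0.4797] v [0.0302 0.0631 0.0677]
scene upper top 513 u [0.3995 0.436  0.4781] v [0.0268 0.0895 0.1425]
side flange/stop outer 516 u [0.4033 0.4411 0.4775] v [0.0097 0.0306 0.0674]
side flange edge (|u|>27) 63 u [0.4015 0.4092 0.4136] v [0.0283 0.0307 0.0649]
side flange edge far 53 u [0.4696 0.4736 0.4795] v [0.0288 0.0609 0.0658]
side upper top 385 u [0.3932 0.4435 0.4761] v [0.0229 0.0864 0.1332]
```

View pics/v3.png

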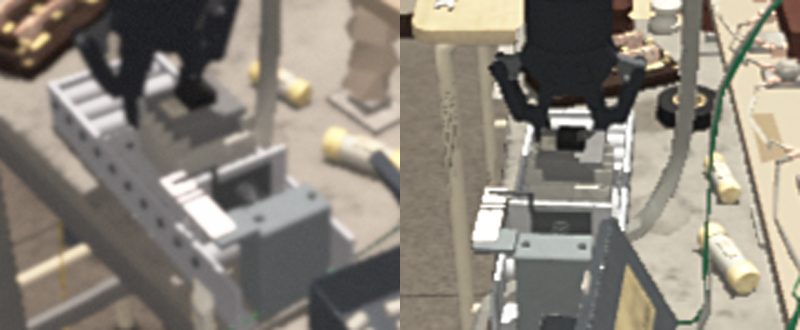

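The chassis has reached the stop, and the contactor is sliding towards the flange against about 2.5 N of friction. Continuing gently.

play_rows([
  [0,0,0.003,0],
  [0,0,0.006,0],
  [0,0,0.009,0],
  [0,0,0.012,0],
  [0,0,0.015,0],
  [0,0,0.018,0],
  [0,0,0.021,0],
  [0,0,0.024,0],
  [0,0,0.027,0],
  [0,0,0.029,0],
  [0,0,0.031,0],
  [0,0,0.033,0],
  [0,0,0.035,0],
  [0,0,0.037,0],
  [0,0,0.038,0],
  [0,0,0.039,0],
  [0,0,0.04,0],
  [0,0,0.04,0],
  [0,0,0.04,0],
])

```text
t: 6.95
tcp_pos: [0.4472, 0.0655, 0.0548]
tool_rot: [0.521, 0.479, -0.52, 0.479]
force: [1.7, 8.6, -0.6]
finger_gap: 0.452
```

```bash
python3 look.py 4
```

```text
t 6.95 tcp [0.4472 0.0655 0.0548] u,v 0.4403 0.1017 F [ 1.68  8.58 -0.57] gap 0.452
[[ 0.001  0.997 -0.083]
 [ 0.    -0.083 -0.997]
 [-1.     0.001 -0.001]]
yaw y -4.783880400676609
scene flange/stop outer 347 u [0.4104 0.437  0.4776] v [0.0046 0.0159 0.075 ]
scene flange edge (|u|>27) 61 u [0.4093 0.4115 0.4143] v [0.0196 0.0593 0.0784]
scene flange edge far 42 u [0.4697 0.4748 0.4794] v [0.0173 0.0207 0.0309]
scene upper top 533 u [0.4072 0.4364 0.4781] v [0.031  0.0516 0.1022]
side flange/stop outer 223 u [0.402  0.4381 0.4724] v [0.0066 0.014  0.0331]
side flange edge (|u|>27) 50 u [0.4007 0.4084 0.4145] v [0.0168 0.0194 0.0213]
side flange edge far 20 u [0.4684 0.4704 0.4794] v [0.017  0.0195 0.0728]
side upper top 394 u [0.4014 0.448  0.4764] v [0.03   0.0486 0.0945]
```

View pics/v4.png

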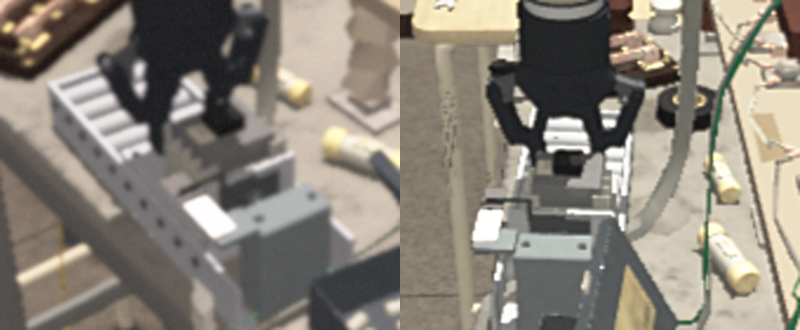

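About 8.7 N, so the stop is near 14 mm with everything in contact. Advancing 6 mm more towards 12 N (stop at 20 mm).

play_rows([
  [0,0,0.001,0],
  [0,0,0.002,0],
  [0,0,0.003,0],
  [0,0,0.004,0],
  [0,0,0.005,0],
  [0,0,0.0055,0],
  [0,0,0.006,0],
  [0,0,0.006,0],
  [0,0,0.006,0],
  [0,0,0.006,0],
  [0,0,0.006,0],
])

```text
t: 8.15
tcp_pos: [0.4468, 0.0608, 0.0548]
tool_rot: [0.522, 0.479, -0.52, 0.478]
force: [1.2, 11.7, -0.2]
finger_gap: 0.456
```

```bash
python3 look.py 5; python3 - <<'E'
from meas import *
for n,c in (("scene",(205,285,230,340)),("side",(195,265,235,325))):
    s=snapshot(n); 
    f=cv2.resize(s["image"][c[0]:c[1],c[2]:c[3]],None,fx=7,fy=7,interpolation=cv2.INTER_CUBIC); cv2.imwrite(f"pics/{n}5.png",f)
    np.savez(n+"5.npz",**s)
s=snapshot("wrist"); cv2.imwrite("pics/w5.png",s["image"])
E
```

```text
t 8.15 tcp [0.4468 0.0608 0.0548] u,v 0.4403 0.097 F [ 1.2  11.73 -0.2 ] gap 0.456
[[ 0.001  0.996 -0.085]
 [ 0.002 -0.085 -0.996]
 [-1.     0.001 -0.002]]
yaw y -4.8490032325021675
scene flange/stop outer 313 u [0.4105 0.4362 0.4781] v [0.0044 0.0117 0.0772]
scene flange edge (|u|>27) 72 u [0.4089 0.4113 0.4146] v [0.0154 0.0573 0.0789]
scene flange edge far 37 u [0.4699 0.4747 0.4794] v [0.0143 0.0161 0.0198]
scene upper top 526 u [0.4074 0.4378 0.4813] v [0.0269 0.0469 0.0945]
side flange/stop outer 168 u [0.4021 0.4386 0.4708] v [0.006  0.0095 0.017 ]
side flange edge (|u|>27) 35 u [0.401  0.4073 0.4132] v [0.0114 0.0148 0.0168]
side flange edge far 14 u [0.4687 0.4698 0.4794] v [0.0123 0.0145 0.0709]
side upper top 401 u [0.4021 0.4452 0.4745] v [0.0242 0.043  0.0896]
```

View pics/scene5.png

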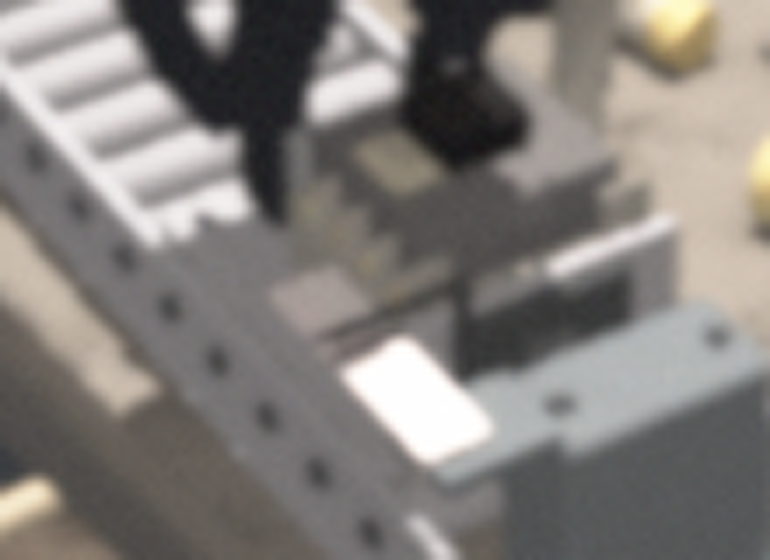

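View pics/side5.png

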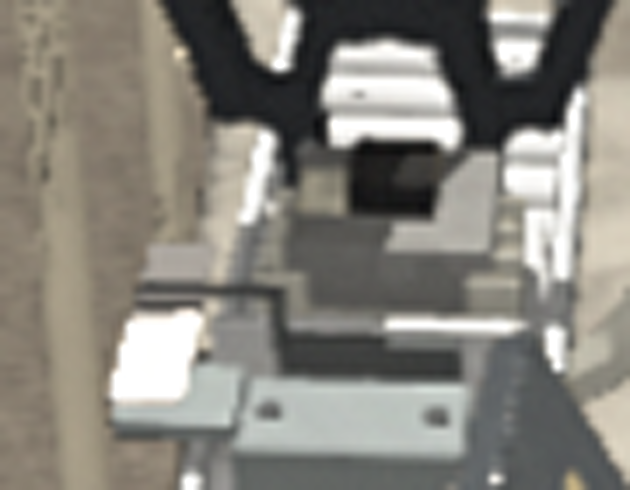

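View pics/w5.png

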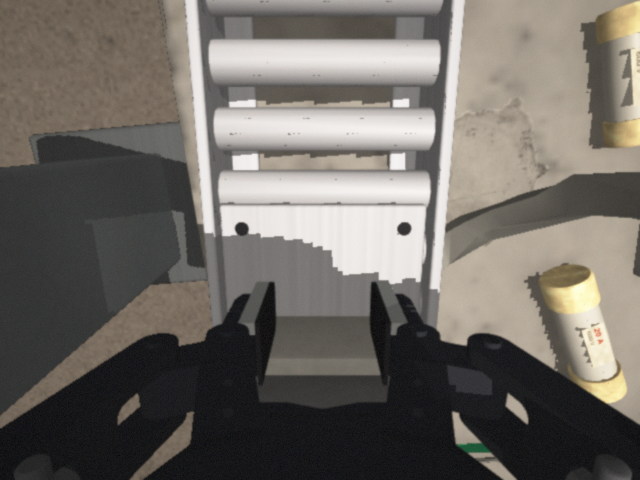

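Wrist view: both pads press the contactor's +y side and the chassis is aligned between the rails. I'll check the gauge by sampling brightness along the strip, before and after.

```bash
python3 - <<'E'
from meas import *
# contactor/flange yaw & stop travel by profile along strip, track x=-53 -> u=.4405-.053, z=.098 ; v from origin .117
for a,b in (("s0","scene5"),("d0","side5")):
    S=[np.load(a+".npz"),np.load(b+".npz")]
    print(a)
    for du in (-.058,-.053,-.048):
      rows=[]
      for s in S:
        g=cv2.cvtColor(s["image"],cv2.COLOR_BGR2GRAY).astype(np.float32)
        pts=[proj(s,np.r_[(.4405+du)*ex+(.117+y)*ey,.0975]) for y in np.arange(-.136,-.072,.002)]
        m=np.float32(pts); rows.append(cv2.remap(g,m[:,:1].copy(),m[:,1:].copy(),cv2.INTER_LINEAR).ravel().astype(int))
      print(du); 
      for r in rows: print("  ",*["%3d"%k for k in r])
print(*["%3d"%round(1000*y) for y in np.arange(-.136,-.072,.002)])
for n,k in(("s0","a"),("scene5","b"),("d0","c"),("side5","d")):
    s=np.load(n+".npz"); u,v=proj(s,np.r_[(.4405-.053)*ex+(.117-.108)*ey,.0975]); u=int(u);v=int(v)
    f=cv2.resize(s["image"][v-14:v+14,u-20:u+20],(400,280),interpolation=cv2.INTER_NEAREST)
    globals()[k]=f
cv2.imwrite("pics/gauge5.png",np.vstack([np.hstack([a if not isinstance(a,str) else None,b]) if 0 else np.hstack([globals()["a"],globals()["b"]]),np.hstack([globals()["c"],globals()["d"]])]))
E
```

```text
s0
-0.058
   254 254 254 254 254 254 254 253 252 243 228 229 237 236 220 230 247 252 253 252 247 223 188 177 186 189 166 139 129 135 143 142 131
   254 254 254 254 254 254 253 245 211 158 118 111 111 104  99 117 140 153 158 160 159 157 158 157 151 141 130 123 120 119 119 119 119
-0.053
   254 254 254 254 254 254 254 253 252 242 226 221 233 229 207 221 244 251 253 252 249 226 177 140 141 158 149 131 119 115 115 117 116
   254 254 254 254 254 254 253 249 230 173 124 106 106 102  96 113 136 152 157 159 159 159 158 158 154 145 128 116 112 113 116 118 117
-0.048
   251 249 250 250 249 250 250 249 249 236 212 203 221 217 198 210 235 248 248 248 244 217 177 135 130 139 132 122 116 116 116 117 117
   253 252 252 252 252 252 252 250 245 207 152 108 103  96  90 111 133 147 149 151 150 149 152 150 146 135 122 114 110 109 109 110 110
d0
-0.058
   255 255 255 254 255 255 255 255 232 178 208 247 199 193 231 247 255 255 255 255 254 251 242 208 159 140 135 131 129 123 120 126 131
   255 255 255 255 255 242 224 177 129  85  98 122  96  86  92 126 161 161 161 160 164 167 168 163 150 146 145 141 137 130 128 134 139
-0.053
   254 254 254 255 255 255 255 234 199 147 180 255 205 189 226 245 255 255 255 255 232 197 137  96 109 120 129 131 131 130 128 127 126
   255 255 255 255 255 248 235 178 123  87  97 131  99  85  99 129 162 166 168 167 166 166 166 161 147 140 137 138 139 138 137 135 133
-0.048
   254 255 255 255 255 255 255 253 245 197 200 250 218 197 237 255 255 255 255 255 234 196 143  91 106 118 124 129 135 134 131 121 114
   255 255 255 255 255 253 253 227 188 114  95 124 101  82  98 124 158 165 168 166 166 167 167 164 147 136 134 136 142 142 139 128 120
-136 -134 -132 -130 -128 -126 -124 -122 -120 -118 -116 -114 -112 -110 -108 -106 -104 -102 -100 -98 -96 -94 -92 -90 -88 -86 -84 -82 -80 -78 -76 -74 -72
```

View pics/gauge5.png

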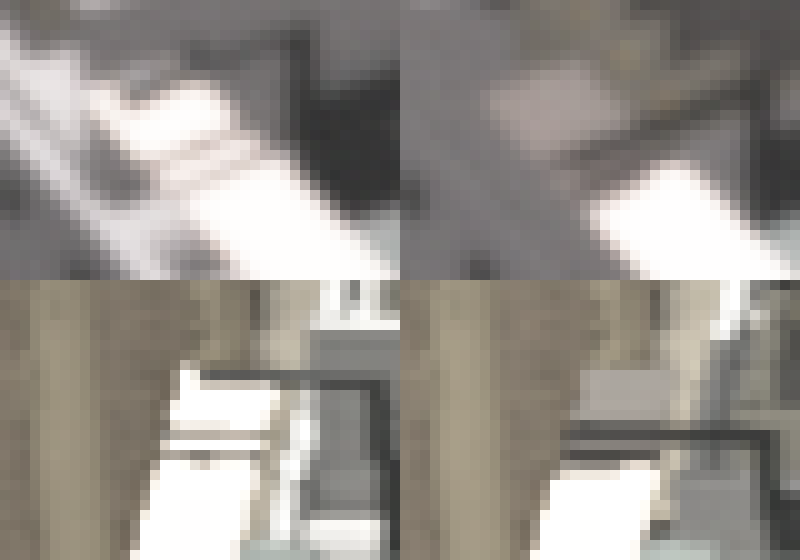

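The side gauge crop shows the pointer at row ~435, having moved from ~375. That is about 20 mm of travel once parallax is allowed for, and it agrees with the force (11.8 N, about 19.5 mm) and the flange shift (about 20 mm). Last check: squareness, centring and steadiness.

```bash
python3 - <<'E'
from meas import *
rep()
s=snapshot("wrist"); W=cloud(s); g=cv2.GaussianBlur(cv2.cvtColor(s["image"],cv2.COLOR_BGR2GRAY),(3,3),0).astype(float)
gy=np.abs(np.gradient(g,axis=0))
def edge(c0,c1,r0,r1,nm,z):
    cs=np.arange(c0,c1,3); rs=r0+np.argmax(gy[r0:r1,c0:c1:3],axis=0)
    P=np.array([ray(s,u,v,z)[:2] for u,v in zip(cs,rs)]); U=np.c_[P@ex,P@ey]
    c,d=fit(np.c_[U,U[:,0]]); d*=np.sign(d[0]); print(nm,"rows",np.median(rs),"u,v",c.round(4),"slope deg",np.degrees(np.arctan2(d[1],d[0])).round(2))
edge(285,370,308,325,"contactor base bottom/+y",.044)
edge(285,370,340,350,"contactor mid edge",.078)
edge(285,370,370,382,"contactor upper",.078)
edge(235,420,198,210,"chassis end",.044)
for n in("scene","side"):
    s=snapshot(n); W=cloud(s); U=np.stack([W[...,:2]@ex,W[...,:2]@ey,W[...,2]],-1)
    k=U[inbox(U,(.405,.48),(.022,.045),(.085,.104))]; print(n,"upper -y face",len(k),np.percentile(k[:,0],[1,99]).round(4),np.median(k[:,1]).round(4),np.degrees(np.polyfit(k[:,0],k[:,1],1)[0]).round(2))
    k=U[inbox(U,(.39,.49),(.01,.02),(.079,.085))]; print(n,"flange top",len(k),np.percentile(k[:,0],[1,99]).round(4),np.median(k[:,1]).round(4))
    k=U[inbox(U,(.405,.48),(.03,.085),(.097,.105))]; print(n,"top z",np.median(k[:,2]).round(4),np.percentile(k[:,0],[2,98]).round(4))
    k=U[inbox(U,(.405,.48),(.0,.1),(.108,.118))]; print(n,"button",len(k),np.median(k,0).round(4))
rep()
E
```

```text
t 8.4 tcp [0.4468 0.0608 0.0548] u,v 0.4404 0.097 F [ 1.03 11.52 -1.09] gap 0.452
[[ 0.001  0.996 -0.085]
 [ 0.002 -0.085 -0.996]
 [-1.     0.001 -0.002]]
yaw y -4.85302487610456
contactor base bottom/+y rows 316.0 u,v [0.4435 0.0853] slope deg -0.16
contactor mid edge rows 341.0 u,v [0.4416 0.0927] slope deg 0.12
contactor upper rows 375.0 u,v [0.441 0.079] slope deg -0.17
chassis end rows 205.0 u,v [0.4273 0.1358] slope deg -0.14
scene upper -y face 493 [0.4106 0.477 ] 0.0294 -2.38
scene flange top 129 [0.4063 0.4817] 0.016
scene top z 0.0997 [0.4171 0.4733]
scene button 222 [0.4438 0.0577 0.1113]
side upper -y face 411 [0.4097 0.4791] 0.027 -0.1
side flange top 110 [0.3984 0.4801] 0.0149
side top z 0.1 [0.4142 0.472 ]
side button 179 [0.4474 0.0578 0.1117]
t 8.55 tcp [0.4468 0.0608 0.0548] u,v 0.4404 0.097 F [ 1.98 11.06 -0.42] gap 0.448
[[ 0.001  0.996 -0.085]
 [ 0.002 -0.085 -0.996]
 [-1.     0.001 -0.002]]
yaw y -4.852511788347535
```

```bash
python3 - <<'E'
from h import *
print(manip.sign_off()); rep()
E
```

```text
the job is handed in; nothing more can be done
None
the job is handed in; nothing more can be done
```

I ran the chassis into the bay with two spread fingertips on the contactor's +y side, pressed the contactor against the flange, and handed the job in at about 8.6 s with the arm still pushing.

Last checks:
- **Push:** the force sensor read 11 to 12 N along the track and held steady.
- **Stop travel:** about 19 to 20 mm. The force and the flange's shift agree on this. The gauge pictures resolve only about 2 mm, and in the side view the pointer looks as if it covers the first mark. Allowing for parallax, that is about 20 mm. An absolute depth reading of the flange gave 16 to 17 mm, still within the 15 to 25 mm range but lower than the others.
- **Squareness:** contactor and chassis edges agree within about 0.3° in the wrist picture. One noisier slope, fitted to the scene depth data, read about 2.4° and disagreed. The side view's fit of the same face gave 0.1°.
- **Contact and centring:** the edge positions put the contactor flush against the flange within about 1.5 mm, upright and about 3 mm off the chassis middle line. One button reading from the side camera suggested up to 7 mm off, also within tolerance.
- **Bystanders:** I never went near the tape or the fuse. The tape looked unmoved in the later pictures. I did not measure either one's position afterwards.

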